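Slide the painted van along the bent drying rail to its stop

TASK

A freshly painted goods van hangs from a ring runner on the bent wire drying rail. Take the runner by the flat tab on top and slide it gently along the wire, round both bends, until the ring rests against the stop collar near the far end, then let go and leave it hanging there. Do not force the runner on the wire, do not touch the van's wet paint, and leave the pot, paintbrush and coal wagon where they are.

Things in the scene. Friction and masses are not known exactly. Their poses are not given: they have to be found in the camera images.
- rail: Fixed drying rail: rigid round steel wire, 8 mm thick, centre line level 115 mm above the table, on two feet. Origin: underside centre of the oblong first foot (70 x 90 x 10 mm), under the first upright; z up. The first straight runs from the upright along this body's +x; a fixed collar, 22 mm in diameter, sits 18 to 28 mm from the origin.
- bend (a point): Point on the wire's centre line where the first straight ends, 115 mm from the rail's origin; axes as the rail's. From here the wire turns right (to -y) by 26 to 74 degrees within 21 mm of wire, runs straight for 80 to 110 mm, turns back left by 39 to 61 degrees within 21 mm, then runs straight to the stop. Hand-made: these angles and lengths are not measured and must be seen or felt.
- stop (a point): Centre (on the wire's centre line) of the near face of the stop collar, a steel collar 22 mm in diameter and 12 mm long clamped fast on the last straight, 65 to 95 mm after the second bend. x points along the wire, away from the oncoming runner; z up. The wire goes on 40 to 70 mm beyond this face to the second upright on a round foot.
- ring: The ring round the wire. Origin: its centre; x: its axis, along the wire to the stop; z up. Round bar 5 mm thick, 12 mm hole, 22 mm outside: 2 mm play round the wire when centred; at rest it hangs 2 mm below the wire's centre line. Flat grip tab above it: 8 mm thick (x), 24 mm wide (y), top 55 mm above this point; pinch it along x from above, fingertips about 21 mm above this point.
- runner: The loose aluminium runner itself with its ring, tab and hung van (105 g in all, varies). Resting against the stop, its ring's centre is 2.5 mm before the stop face. Let go, it may lean and turn a little on the wire. Same origin and axes as the ring. A few newtons move it; a push of over 12 N on the wire or stop is forcing it.
- van: Freshly painted goods van, 19 x 71 x 36 mm, fixed crosswise to the runner on a thin stem; its top is about 32 mm and its origin (underside centre) 67.5 mm below the ring's centre. Its long side lies along the runner's y. Not to be touched.
- pot: Bystander: paint pot with a red body and white lid, 31 mm across, 42 mm high; origin at its underside centre.
- paintbrush: Bystander: thin paint brush, 147 mm long, lying on the table; origin at its underside centre.
- wagon: Bystander: dark model coal wagon, 73 x 19 x 24 mm; origin at its underside centre.
Mind the look-alikes: they are no part of the job. Several things have the shape of the runner; the one meant has the colours described above.

How it is judged:
At the end, for the whole second after the job is handed in: The ring hangs on the wire at the stop with less than 3.5 mm between its face and the stop collar (ring centre no more than 6 mm before the stop face, measured along the wire), the runner upright within 0.35 rad, at rest and let go (x of ring in the frame of stop between -0.006 and 0 m and distance between ring and stop below 0.012 m and angle between runner's own z axis and vertical below 0.35 rad and linear speed of runner below 0.03 m/s and contact force between runner and the fingers below 0.05 N); the robot touches nothing.
It fails at once if the ring is forced: more than 12 N between the ring and the wire or the stop (or anything else) (contact force between ring and anything else above 12 N).
It fails at once if the wet van is touched by the robot (contact force between van and the fingers above 0.3 N or contact force between van and the arm above 0.3 N).
It fails at once if the van is knocked against the rail's uprights, feet or the things around (contact force between van and anything else above 3 N).
It fails at once if a bystander (pot, paintbrush or coal wagon) is moved by more than 20 mm (distance of any of pot, paintbrush, wagon from where it was at the start of the episode above 0.02 m).
It also fails if it takes over 72 s, if anything falls off the work surface, if the arm or the gripper's body presses on something with over 40 N, if the wrist force passes 120 N, or if a joint passes its speed limit or range.

ROBOT

A 6-joint arm with a two-finger parallel gripper is mounted at the origin on a cart in front of the work surface, level with it; the furniture and walls round the work are solid. World frame = base frame: x ahead of the robot, y to its left, z up, the work surface at z = 0. Lengths are in m, angles in rad, forces in N, time in s.
With the tool pointing down it reaches from about 0.3 to 0.75 m from the base axis. Payload 8.5 kg.
Tool frame: the origin (TCP) lies on the centre line of the jaws, within the pads' length; the fingertips stand 25 mm ahead of it and the grasp point (between the pads) lies 6 mm ahead of it (manip.nose_length is the distance from the TCP to the fingertips, in m); z points along the fingers, y is the line along which they close (so a half turn about z gives the same grasp; the last joint's range is limited). The gripper opens to 85 mm and grips with 20 to 120 N. Pads are 22 mm wide; open, the fingers measure 114 mm over their backs; the gripper's body (76 mm by 85 mm) begins 54 mm behind the grasp point. The pads swing forward as they close: fully open they stand 13 mm farther back than shut.
Start: joints at [-1.387, 0.381, 1.297, -0, 1.464, -0.215], TCP at [0.214, -0.507, 0.256] pointing down, gripper open.
Joint ranges: [-3.11, 3.11], [-0.89, 2.33], [0.22, 2.48], [-1.42, 4.56], [0.17, 2.85], [-2.88, 2.88]. Speed limits (rad/s): [2.39, 2.39, 3.14, 3.14, 3.14, 3.14].

INTERFACE

Orientations are given as a unit quaternion [x, y, z, w].
In Python, from rig import sense, imaging, manip gives the robot as it stands. The module is installed in compiled form; this text tells all that it offers.
- The arm moves only by the shell command python3 -m pendant 'ROWS' [OPENING] [FORCE]. ROWS is JSON, a list of rows, each a list of 2 entries, a list of its own where there are three numbers: the shift along the tool's x, y, z in cm, then the turn about the tool's z in rad. A call has 1 to 10 rows; each row shifts and turns the commanded pose from where the row before left it, along the tool's axes as they then stand; what a row does not reach is not made up. A row lasts 1/10 s, in which the tool goes at most 50 mm and 8.59 degrees, less where a joint would pass 70% of its speed; a pose out of reach is approached as far as the arm can. A call with a gripper value outside its range is refused whole. OPENING is the opening, from 0 (shut) to 1 (fully open), set as the call begins (- or left out, the last holds). The fingers move at their own pace and stop on an object; FORCE is the grip in N (left out, the last holds). Time passes only in rows, so rows that do not move let the fingers close. It gives the time, the measured TCP pose, the force, the opening and the grip force at its end, in the units of the state.
- sense(): the state, without advancing time (a new reading comes with each control period).
- imaging.snapshot(name): name is "scene" or "top"; returns a dict with "frame" (384x512x3 uint8, red, green, blue), "fx", "fy", "cx", "cy" (pixels), "R" (3x3) and "t" (3): a world point X has camera coordinates R X + t. Camera axes: x right, y down, z forward; pixel columns grow to the right and rows downward; lengths in m; the calibration is good to about 2 mm. A picture is of the moment at which its call begins. There is no depth.
- manip.close_job(): hands the job in; it is judged then, once.
The state is a dict: "time_s": time; "qpos": joint angles; "joint_velocities": joint speeds; "joint_efforts": joint torques, N m; "ee_pos": TCP position; "orientation": TCP orientation; "ft_force": force on the tool from outside, world axes, zero at the start; "wrist_torque": the same for the moment, N m; "finger_gap": finger opening in m; "finger_force": force on a finger pad.
Only numpy, scipy, OpenCV 4.12 (cv2) and the standard library are available. Lean on these libraries where they do the work, as an engineer would, in place of code of your own. Each camera call takes 0.05 s, during which the arm holds its last target. There are 200 camera calls.

## Working session

There is one attempt and no reset: what is moved stays moved. The work goes in short steps, Python scripts to look and compute and a shell command to move; the robot and the scene stay as the last step left them, time stands still between calls to the robot, and variables do not carry over. Pictures are saved under pics/ and viewed, at most 10 in all, crops included, and the job is handed in when it is done.

```bash
mkdir -p pics; cat > h.py <<'E'
import numpy as np, cv2
from rig import sense, imaging, manip
def snap(n,tag):
    s=imaging.snapshot(n); np.savez('pics/%s.npz'%tag,**{k:np.array(v) for k,v in s.items()})
    cv2.imwrite('pics/%s.png'%tag,s['frame'][:,:,::-1]); return s
def load(tag): return dict(np.load('pics/%s.npz'%tag))
def at_z(s,u,v,z):
    d=s['R'].T@np.array([(u-s['cx'])/s['fx'],(v-s['cy'])/s['fy'],1]); c=-s['R'].T@s['t']
    return c+d*(z-c[2])/d[2]
def proj(s,X):
    p=s['R']@np.array(X)+s['t']; return s['fx']*p[0]/p[2]+s['cx'],s['fy']*p[1]/p[2]+s['cy']
def tri(s1,p1,s2,p2):
    P=[s['fx']*0 if 0 else np.array([[s['fx'],0,s['cx']],[0,s['fy'],s['cy']],[0,0,1]])@np.c_[s['R'],s['t']] for s in (s1,s2)]
    X=cv2.triangulatePoints(P[0],P[1],np.float64(p1).reshape(2,1),np.float64(p2).reshape(2,1)).ravel(); return X[:3]/X[3]
E
python3 - <<'E'
from h import *
a=snap('scene','s0');b=snap('top','t0')
for s in(a,b): print(-s['R'].T@s['t'],s['R'].round(2).tolist(),s['fx'])
cv2.imwrite('pics/both.png',cv2.resize(np.vstack([a['frame'],b['frame']])[:,:,::-1],None,fx=.78,fy=.78))
print(sense())
E
```

```text
[-0.17047256  0.24710099  0.68717248] [[-0.48, -0.88, -0.02], [-0.54, 0.31, -0.78], [0.69, -0.36, -0.62]] 457.4053665332747
[ 0.2477918  -0.10667861  1.2110612 ] [[0.04, -1.0, 0.0], [-0.97, -0.04, -0.23], [0.23, 0.01, -0.97]] 481.72131144840915
{'time_s': 0.1, 'qpos': array([-1.38729698e+00,  3.81158949e-01,  1.29819346e+00, -3.38522793e-05,
        1.46360176e+00, -2.15291538e-01]), 'joint_velocities': array([ 0.00239448, -0.00071932, -0.00079259, -0.00099667, -0.00087145,
       -0.00053641]), 'joint_efforts': array([ 2.21041853e-03, -4.49218905e+01, -2.31656420e+01, -2.02745018e-04,
        3.68368273e-03, -2.32719081e-06]), 'ee_pos': array([ 0.21351737, -0.50660296,  0.25575435]), 'orientation': array([ 9.80185918e-01,  1.98078528e-01, -6.00472708e-06, -6.80936819e-04]), 'ft_force': array([-1.23236296,  0.02880616,  0.73694187]), 'wrist_torque': array([-0.00239202,  0.0491875 ,  0.0532146 ]), 'finger_force': 0.0, 'finger_gap': 0.0849702377743028}
```

View pics/t0.png

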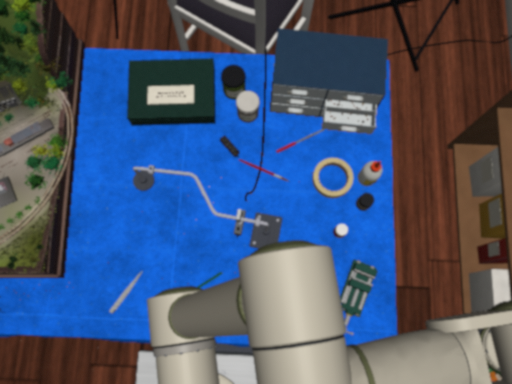

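View pics/s0.png

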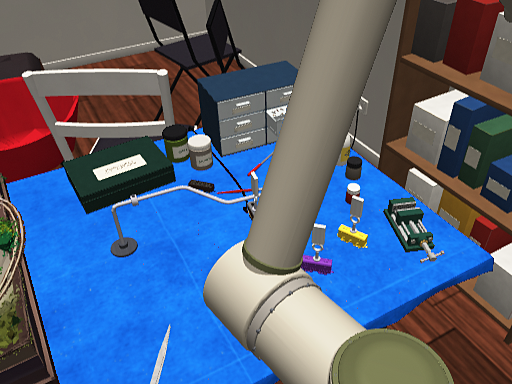

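Top view: the oblong foot is at about (266,230). The wire runs left through a runner at about (240,220), bends at about (215,213) and (195,175), and ends at the round foot at about (143,180). Runner-shaped candidates are the one on the wire (top 240,220; scene 253,190), the purple one (scene 318,250) and the yellow one (scene 355,225). The one on the wire fits, so I'll confirm it in a crop.

```bash
python3 - <<'E'
from h import *
a=load('s0')['frame'];b=load('t0')['frame']
A=cv2.resize(a[150:290,100:380],(800,400),interpolation=3)
B=cv2.resize(b[155:255,125:295],None,fx=4.7,fy=4.7,interpolation=3)
cv2.imwrite('pics/ca.png',A[:,:,::-1]);cv2.imwrite('pics/cb.png',B[:,:,::-1])
E
```

```text
(no output)
```

View pics/ca.png

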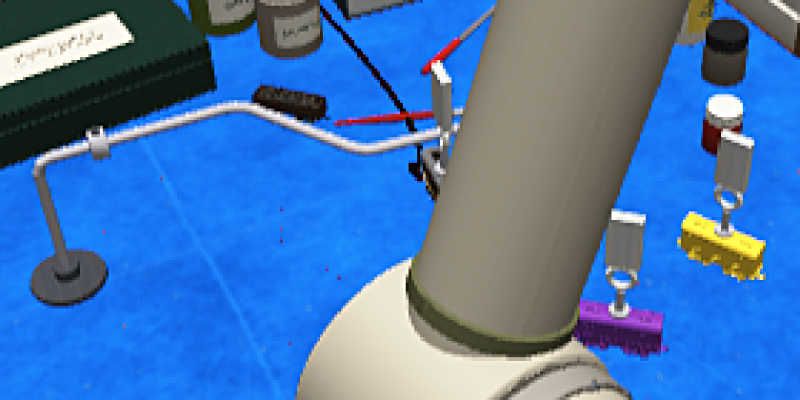

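View pics/cb.png

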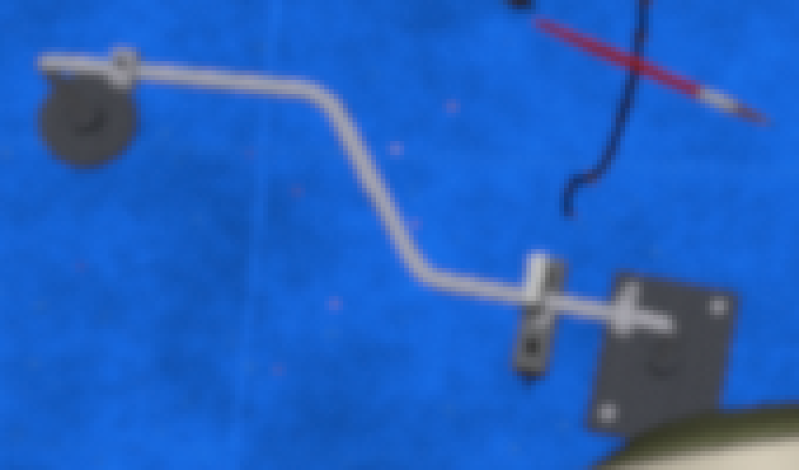

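The crop confirms it: the runner on the wire is at crop (537,298), tab on top and grey van below. The purple and yellow ones stand on the table and are decoys. The wire's corners in the crop are at (425,273) and (318,90), and the stop collar is at (123,67). Next I'll fit the wire.

```bash
cat >> h.py <<'E'
def wire(s,p,q,z=.115,w=3.5):
    """grey centroid perpendicular to pixel line p-q, fitted line in world at height z"""
    f=s['frame'].astype(float); g=f[:,:,0]  # red: grey wire bright, cloth dark
    p=np.array(p,float);q=np.array(q,float);d=q-p;L=np.linalg.norm(d);d/=L;n=np.array([-d[1],d[0]])
    o=np.arange(-w,w+.1,.25);out=[]
    for t in np.arange(0,L,.5):
        c=p+d*t+o[:,None]*n
        v=cv2.remap(g,c[:,0].astype(np.float32)[None],c[:,1].astype(np.float32)[None],1)[0]
        v=np.clip(v-np.percentile(v,20)-15,0,None)
        if v.sum()>50: out.append(at_z(s,*(p+d*t+n*(v@o)/v.sum()),z)[:2])
    vx,vy,x,y=cv2.fitLine(np.float32(out),cv2.DIST_HUBER,0,1e-4,1e-4).ravel()
    return np.array([x,y]),np.array([vx,vy])
def cross(a,b): 
    t=np.linalg.solve(np.c_[a[1],-b[1]],b[0]-a[0]); return a[0]+t[0]*a[1]
E
python3 - <<'E'
from h import *
b=load('t0'); P=lambda x,y:(x/4.7+125-.4,y/4.7+155-.4)
l1=wire(b,P(510,292),P(445,279));l2=wire(b,P(410,250),P(340,120));l3=wire(b,P(295,85),P(155,72))
for n,l in zip('123',(l1,l2,l3)):print(n,l,np.degrees(np.arctan2(l[1][1],l[1][0])))
print('A',cross(l1,l2),'B',cross(l2,l3))
for n,p in dict(up=(672,324),coll=(625,308),ring=(537,298),stopnear=(137,70),stopc=(123,67),end=(42,62)).items(): print(n,at_z(b,*P(*p),.115))
for n,p in dict(tabtop=(538,255),).items(): print(n,at_z(b,*P(*p),.168))
a=load('s0')
PA=lambda x,y:(x/800*280+100,y/400*140+150)
for n,l in dict(tab=(441,70)).items(): print('tri',tri(a,PA(441,68),b,P(538,258)))
print('stop tri',tri(a,PA(97,143),b,P(123,67)),'B',tri(a,PA(242,105),b,P(318,90)),'A',tri(a,PA(365,149),b,P(425,273)))
E
```

```text
1 (array([ 0.46580884, -0.04174318], dtype=float32), array([0.15550944, 0.9878344 ], dtype=float32)) 81.05365
2 (array([0.5150548 , 0.01206696], dtype=float32), array([0.8684325, 0.4958074], dtype=float32)) 29.723003
3 (array([0.5666029 , 0.08275696], dtype=float32), array([0.07651065, 0.99706876], dtype=float32)) 85.61197
A [ 0.47025323 -0.01351126] B [0.5632917  0.03960647]
up [ 0.45102353 -0.13825138  0.115     ]
coll [ 0.45812467 -0.11487591  0.115     ]
ring [ 0.46145442 -0.07135485  0.115     ]
stopnear [0.57065199 0.13550695 0.115     ]
stopc [0.57195087 0.14269704 0.115     ]
end [0.57297886 0.18376148 0.115     ]
tabtop [ 0.47174991 -0.07261585  0.168     ]
tri [ 0.46939993 -0.07495682  0.16464893]
stop tri [0.57108033 0.14133371 0.11610407] B [0.5614351  0.04019738 0.11675742] A [ 0.47085602 -0.01680225  0.11631126]
```

```bash
python3 -m pendant '[[[3,-2.3,0],0],[[3.3,-2.5,0],0],[[3.3,-2.5,0],0],[[3.3,-2.5,0],0],[[3.3,-2.5,0],0],[[3.3,-2.5,0],0],[[3.3,-2.5,0],0],[[3.3,-2.5,0],0],[[3.3,-2.5,0],0],[[3.3,-2.5,0],0]]' 0.5 20
python3 -m pendant '[[[0,0,0],-0.145],[[0,0,0],-0.145],[[0,0,0],-0.145],[[0,0,0],-0.145],[[0,0,0],-0.145],[[0,0,0],-0.145],[[0,0,0],-0.145],[[0,0,0],-0.145],[[0,0,0],-0.145],[[0,0,0],-0.145]]'
python3 -m pendant '[[[0,0,0],-0.145],[[0,0,0],-0.145],[[0,0,0],-0.145],[[0,0,0],-0.145],[[0,0,0],-0.145],[[0,0,0],-0.145],[[0,0,0],-0.145],[[0,0,0],-0.12],[[0,0,0],0],[[0,0,0],0]]'
```

```text
time_s: 1.1
ee_pos: [0.4191, -0.1496, 0.2562]
orientation: [0.98, 0.198, -0.0, -0.0]
ft_force: [-0.1, -0.1, -0.3]
finger_gap: 0.0428
finger_force: 0.0
time_s: 2.1
ee_pos: [0.4185, -0.1512, 0.2561]
orientation: [0.6, 0.8, 0.0, -0.0]
ft_force: [0.4, -0.3, -0.8]
finger_gap: 0.0425
finger_force: 0.0
time_s: 3.1
ee_pos: [0.4185, -0.1513, 0.2562]
orientation: [0.08, 0.997, 0.0, -0.0]
ft_force: [0.5, -0.6, -0.0]
finger_gap: 0.0427
finger_force: 0.0
```

```bash
cat >> h.py <<'E'
def goto(x,y,z,ydeg=None):
    s=sense();o=s['orientation'];h=2*np.arctan2(o[1],o[0]);p=np.array([x,y,z])-s['ee_pos']
    X=np.array([np.cos(h),np.sin(h)]);Y=np.array([np.sin(h),-np.cos(h)])
    print('shift cm',(p[:2]@X*100).round(2),(p[:2]@Y*100).round(2),(-p[2]*100).round(2),'yhead',round(np.degrees(h)-90,2),'f',s['ft_force'].round(2))
E
python3 -m pendant '[[[-0.9,2.8,0],0],[[-1,2.8,0],0],[[-1,2.9,0],0],[[0,0,0],0],[[0,0,0],0]]'
python3 - <<'E'
from h import *
a=snap('scene','s1');b=snap('top','t1');goto(.461,-.072,.159)
A=cv2.resize(a['frame'][130:250,180:340],(800,600),interpolation=3)
cv2.imwrite('pics/c1.png',A[:,:,::-1])
p=sense()['ee_pos'];print(p,proj(a,p+[0,0,-.025]),proj(a,[.461,-.072,.168]),proj(a,[.461,-.072,.115]))
E
```

```text
time_s: 3.6
ee_pos: [0.4606, -0.0717, 0.2562]
orientation: [0.079, 0.997, -0.0, -0.0]
ft_force: [0.1, -1.4, -0.1]
finger_gap: 0.0426
finger_force: 0.0
shift cm -0.06 0.06 9.73 yhead 80.86 f [ 0.02 -0.5   0.63]
[ 0.46033932 -0.07245159  0.25625828] (np.float64(252.68474994826403), np.float64(147.1062460076817)) (np.float64(253.37308731864212), np.float64(174.85089730821312)) (np.float64(254.202716804593), np.float64(196.33142527274953))
```

View pics/c1.png

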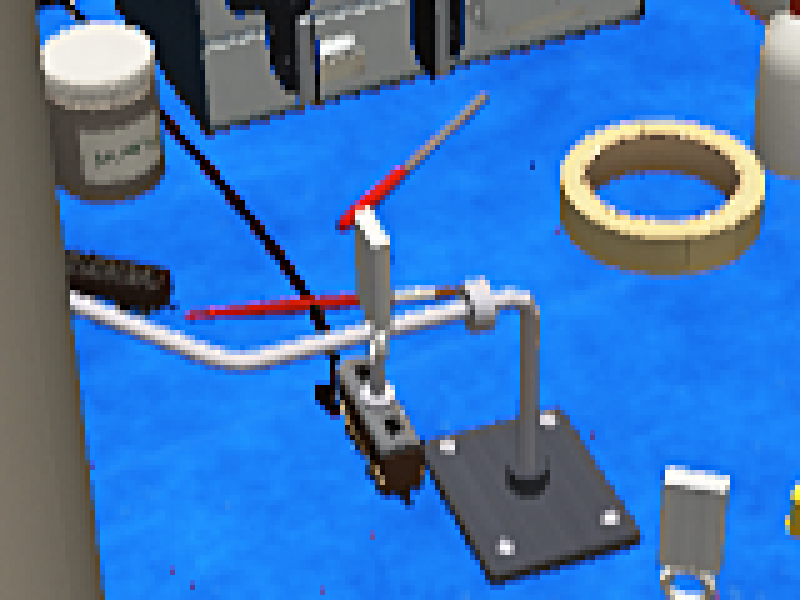

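The scene view shows the tab top at (254,175), within a pixel of my estimate, and the fingertips straddle it above. Descending and closing.

```bash
python3 -m pendant '[[[0,-0.05,1.5],0],[[0,-0.05,1.5],0],[[0,0,1.5],0],[[0,0,1.5],0],[[0,0,1.5],0],[[0,0,1.2],0],[[0,0,0.8],0],[[0,0,0],0],[[0,0,0],0],[[0,0,0],0]]'
python3 -m pendant '[[[0,0,0],0],[[0,0,0],0],[[0,0,0],0],[[0,0,0],0],[[0,0,0],0],[[0,0,0],0]]' 0.2 20
python3 -m pendant '[[[0,0,0],0],[[0,0,0],0],[[0,0,0],0],[[0,0,0],0],[[0,0,0],0],[[0,0,0],0]]' 0.05 20
python3 -c "
from h import *
s=[(sense()['ft_force'],)];print(s);goto(.461,-.072,.159)"
```

```text
time_s: 4.7
ee_pos: [0.4607, -0.0732, 0.1619]
orientation: [0.079, 0.997, -0.0, 0.001]
ft_force: [0.3, -0.6, -0.6]
finger_gap: 0.043
finger_force: 0.0
time_s: 5.3
ee_pos: [0.4604, -0.0729, 0.1613]
orientation: [0.079, 0.997, 0.0, -0.0]
ft_force: [0.2, -0.2, 0.1]
finger_gap: 0.0171
finger_force: 0.0
time_s: 5.9
ee_pos: [0.4605, -0.0729, 0.1614]
orientation: [0.079, 0.997, -0.0, 0.0]
ft_force: [0.6, 0.5, 1.6]
finger_gap: 0.0078
finger_force: 23.3
[(array([0.56486417, 0.4576685 , 1.58683777]),)]
shift cm -0.03 0.1 0.24 yhead 80.96 f [0.56 0.46 1.59]
```

```bash
python3 -m pendant '[[[0,0.2,0],0],[[0,0.4,0],0],[[0,0.4,0],0],[[0,0.4,0],0],[[0,0.2,0],0],[[0,0,0],0]]'
python3 -m pendant '[[[0,0.2,0],0],[[0,0.4,0],0],[[0,0.4,0],0],[[0,0.4,0],0],[[0,0.4,0],0],[[0,0.3,0],0],[[0,0,0],0]]'
python3 -c "
from h import *
goto(.4703,-.0135,.1614)"
```

```text
time_s: 6.5
ee_pos: [0.463, -0.0565, 0.1613]
orientation: [0.079, 0.997, 0.0, -0.0]
ft_force: [-0.1, 1.6, 1.5]
finger_gap: 0.0077
finger_force: 23.4
time_s: 7.2
ee_pos: [0.4663, -0.0357, 0.1613]
orientation: [0.079, 0.997, 0.0, 0.0]
ft_force: [-0.6, 1.5, 1.1]
finger_gap: 0.0075
finger_force: 23.4
shift cm -0.05 2.25 -0.01 yhead 80.98 f [-0.62  1.45  1.08]
```

```bash
python3 -m pendant '[[[0,0.2,0],0],[[0,0.3,0],0],[[0,0.3,0],0],[[0,0.3,0],0],[[0,0,0],0],[[0,0,0],0]]'
python3 -m pendant '[[[-0.01,0.23,0],0.1],[[-0.01,0.23,0],0.1],[[0,0,0],0],[[0,0,0],0]]'
python3 -c "
from h import *
s=sense();print(s['wrist_torque']);goto(.4703,-.0135,.1614)"
```

```text
time_s: 7.8
ee_pos: [0.468, -0.0251, 0.1613]
orientation: [0.079, 0.997, 0.0, 0.0]
ft_force: [0.1, 2.2, 1.5]
finger_gap: 0.0079
finger_force: 23.4
time_s: 8.2
ee_pos: [0.4691, -0.021, 0.1613]
orientation: [0.177, 0.984, 0.0, -0.0]
ft_force: [-0.2, 2.2, 2.5]
finger_gap: 0.0077
finger_force: 23.4
[ 0.17892991 -0.04506631 -0.0348567 ]
shift cm 0.15 0.74 -0.01 yhead 69.65 f [-0.2   2.23  2.55]
```

```bash
python3 -m pendant '[[[0,0,-0.1],0],[[0,0,-0.05],0],[[0,0,0],0],[[0,0,0],0]]'
python3 -m pendant '[[[-0.01,0.23,0],0.1],[[-0.01,0.23,0],0.1],[[0,0,0],0],[[0,0,0],0]]'
python3 -c "
from h import *
s=sense();print(s['wrist_torque']);goto(.4703,-.0135,.1614)"
```

```text
time_s: 8.6
ee_pos: [0.469, -0.0211, 0.1627]
orientation: [0.178, 0.984, -0.0, -0.0]
ft_force: [-0.3, -0.3, -1.2]
finger_gap: 0.0078
finger_force: 23.0
time_s: 9.0
ee_pos: [0.4711, -0.0169, 0.1628]
orientation: [0.274, 0.962, -0.0, -0.0]
ft_force: [0.5, 0.4, -1.0]
finger_gap: 0.0078
finger_force: 23.0
[-0.04529478  0.05284349 -0.02650151]
shift cm 0.25 0.25 0.14 yhead 58.21 f [ 0.52  0.44 -0.99]
```

```bash
python3 -m pendant '[[[-0.01,0.25,0],0.1],[[-0.01,0.25,0],0.1],[[0,0,0],0],[[0,0,0],0]]'
python3 -m pendant '[[[-0.01,0.25,0],0.1],[[-0.01,0.25,0],0.1],[[-0.01,0.23,0],0.1],[[0,0,0],0],[[0,0,0],0]]'
python3 -c "
from h import *
s=sense();print(s['wrist_torque']);goto(.5551,.0349,.1628)
l2=(np.array([.51505,.01207]),np.array([.8684,.4958]));d=s['ee_pos'][:2]-l2[0];print('left of line mm',1e3*(l2[1][0]*d[1]-l2[1][1]*d[0]))"
```

```text
time_s: 9.4
ee_pos: [0.474, -0.013, 0.1628]
orientation: [0.368, 0.93, -0.0, -0.0]
ft_force: [0.1, -0.5, -0.4]
finger_gap: 0.0078
finger_force: 23.0
time_s: 9.9
ee_pos: [0.4797, -0.0085, 0.1628]
orientation: [0.503, 0.864, -0.0, -0.0]
ft_force: [0.2, 0.0, -0.7]
finger_gap: 0.0075
finger_force: 23.0
[-0.00288192  0.02658326 -0.00242216]
shift cm 0.04 8.7 0.0 yhead 29.64 f [ 0.24  0.02 -0.74]
left of line mm -0.3318604726502
```

```bash
python3 -m pendant '[[[0,0.2,0],0],[[0,0.4,0],0],[[0,0.5,0],0],[[0.01,0.5,0],0],[[0,0.5,0],0],[[0.01,0.5,0],0],[[0,0.4,0],0],[[0,0.2,0],0],[[0,0,0],0]]'
python3 -m pendant '[[[0,0.2,0],0],[[0,0.4,0],0],[[0,0.5,0],0],[[0.01,0.5,0],0],[[0,0.5,0],0],[[0.01,0.5,0],0],[[0,0.4,0],0],[[0,0.2,0],0],[[0,0,0],0]]'
python3 -c "
from h import *
s=sense();print(s['wrist_torque']);goto(.5633,.0396,.1628)
l2=(np.array([.51505,.01207]),np.array([.8684,.4958]));d=s['ee_pos'][:2]-l2[0];print('left of line mm',1e3*(l2[1][0]*d[1]-l2[1][1]*d[0]))"
```

```text
time_s: 10.8
ee_pos: [0.5078, 0.0076, 0.1628]
orientation: [0.504, 0.863, 0.0, -0.0]
ft_force: [0.7, 0.3, -0.7]
finger_gap: 0.0075
finger_force: 23.0
time_s: 11.7
ee_pos: [0.5356, 0.0235, 0.1628]
orientation: [0.504, 0.863, -0.0, -0.0]
ft_force: [-0.7, 0.2, -1.2]
finger_gap: 0.0077
finger_force: 23.0
[ 0.00609132 -0.00325576 -0.00288827]
shift cm 0.04 3.21 -0.0 yhead 29.41 f [-0.69  0.17 -1.18]
left of line mm -0.23787569940785824
```

```bash
python3 -m pendant '[[[0,0.2,0],0],[[0.01,0.4,0],0],[[0.01,0.5,0],0],[[0,0.5,0],0],[[0,0.4,0],0],[[0,0.1,0],0],[[0,0,0],0]]'
python3 -m pendant '[[[0.01,0.21,0],-0.1],[[0.01,0.21,0],-0.1],[[0,0,0],0],[[0,0,0],0]]'
python3 -m pendant '[[[0.01,0.21,0],-0.1],[[0.01,0.21,0],-0.1],[[0,0,0],0],[[0,0,0],0]]'
python3 -c "
from h import *
s=sense();print(s['wrist_torque']);goto(.5633,.0396,.1628)"
```

```text
time_s: 12.4
ee_pos: [0.5537, 0.034, 0.1627]
orientation: [0.504, 0.863, -0.0, -0.0]
ft_force: [0.5, -0.0, -1.7]
finger_gap: 0.0077
finger_force: 23.0
time_s: 12.8
ee_pos: [0.5569, 0.0362, 0.1628]
orientation: [0.417, 0.909, -0.0, -0.0]
ft_force: [-0.8, 0.9, -1.1]
finger_gap: 0.0078
finger_force: 23.0
time_s: 13.2
ee_pos: [0.5598, 0.0392, 0.1628]
orientation: [0.325, 0.946, -0.0, -0.0]
ft_force: [-0.7, 0.9, -0.4]
finger_gap: 0.0077
finger_force: 23.0
[-0.00754331  0.01195362 -0.05870093]
shift cm -0.25 0.24 0.0 yhead 52.09 f [-0.72  0.86 -0.44]
```

```bash
python3 -m pendant '[[[0.01,0.23,0],-0.1],[[0.01,0.22,0],-0.1],[[0,0,0],0],[[0,0,0],0]]'
python3 -m pendant '[[[0.01,0.22,0],-0.1],[[0.01,0.21,0],-0.1],[[0,0,0],0],[[0,0,0],0]]'
python3 -m pendant '[[[0.01,0.21,0],-0.1],[[0.01,0.21,0],-0.085],[[0,0,0],0],[[0,0,0],0]]'
python3 -c "
from h import *
s=sense();print(s['wrist_torque']);goto(.57065,.1355,.1628)
l=(np.array([.5666,.08276]),np.array([.0765,.9971]));d=s['ee_pos'][:2]-l[0];print('left mm',1e3*(l[1][0]*d[1]-l[1][1]*d[0]))"
```

```text
time_s: 13.6
ee_pos: [0.5623, 0.043, 0.1628]
orientation: [0.229, 0.973, -0.0, -0.0]
ft_force: [0.5, 0.1, -1.8]
finger_gap: 0.0076
finger_force: 23.0
time_s: 14.0
ee_pos: [0.5638, 0.047, 0.1628]
orientation: [0.131, 0.991, -0.0, -0.0]
ft_force: [0.3, 1.2, -0.0]
finger_gap: 0.008
finger_force: 23.0
time_s: 14.4
ee_pos: [0.5645, 0.0512, 0.1628]
orientation: [0.038, 0.999, -0.0, -0.0]
ft_force: [0.4, -0.4, -1.9]
finger_gap: 0.0075
finger_force: 23.0
[ 0.018304   -0.01759663 -0.02295746]
shift cm 0.04 8.46 0.0 yhead 85.59 f [ 0.38 -0.37 -1.89]
left mm -0.32004201453233194
```

```bash
python3 -m pendant '[[[0,0.2,0],0],[[0,0.4,0],0],[[0.01,0.5,0],0],[[0,0.5,0],0],[[0.01,0.5,0],0],[[0,0.5,0],0],[[0,0.5,0],0],[[0,0.4,0],0],[[0,0.2,0],0],[[0,0,0],0]]'
python3 -m pendant '[[[0,0.2,0],0],[[0,0.4,0],0],[[0,0.5,0],0],[[0.01,0.5,0],0],[[0,0.5,0],0],[[0,0.5,0],0],[[0,0.4,0],0],[[0,0.3,0],0],[[0,0.2,0],0],[[0,0,0],0]]'
python3 -c "
from h import *
a=snap('scene','s2');b=snap('top','t2')
s=sense();print(s['wrist_torque']);goto(.57065,.1355,.1628)
A=cv2.resize(a['frame'][150:270,90:250],(800,600),interpolation=3);cv2.imwrite('pics/c2.png',A[:,:,::-1])"
```

```text
time_s: 15.4
ee_pos: [0.567, 0.0884, 0.1628]
orientation: [0.036, 0.999, 0.0, 0.0]
ft_force: [0.5, -0.1, -1.4]
finger_gap: 0.0077
finger_force: 23.0
time_s: 16.4
ee_pos: [0.5695, 0.1233, 0.1628]
orientation: [0.036, 0.999, -0.0, 0.0]
ft_force: [0.2, 0.1, -1.2]
finger_gap: 0.0076
finger_force: 23.0
[ 0.0270497  -0.03367762 -0.01170644]
shift cm -0.02 1.25 0.0 yhead 85.83 f [-0.03  0.6  -1.33]
```

View pics/c2.png

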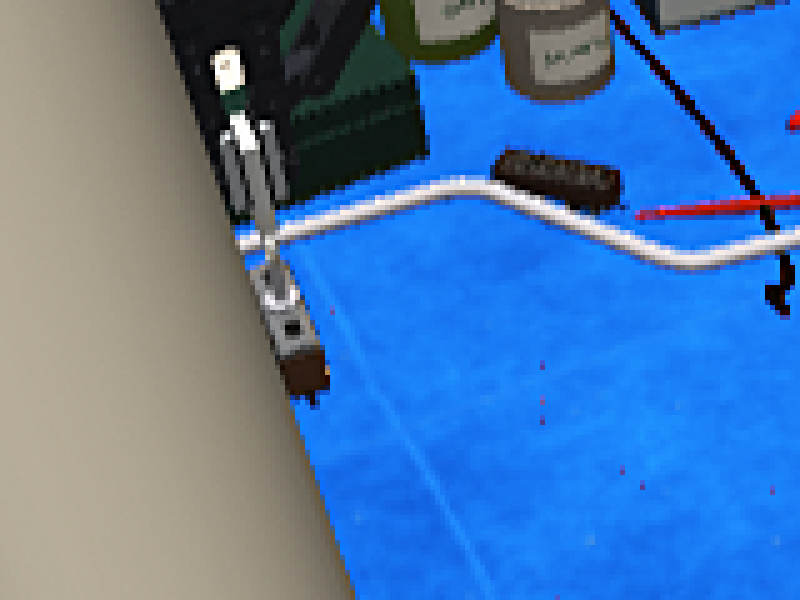

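The runner hangs upright in the jaws on the last straight, ring at crop (268,240), but the arm hides the stop. I'll feel for it in small steps.

```bash
python3 -m pendant '[[[0,0.2,0],0],[[0,0.2,0],0],[[0,0.2,0],0],[[0,0,0],0],[[0,0,0],0]]'
python3 -m pendant '[[[0,0.1,0],0],[[0,0,0],0],[[0,0,0],0]]'
python3 -m pendant '[[[0,0.1,0],0],[[0,0,0],0],[[0,0,0],0]]'
```

```text
time_s: 17.0
ee_pos: [0.5699, 0.1292, 0.1628]
orientation: [0.036, 0.999, -0.0, -0.0]
ft_force: [0.1, 0.3, -1.2]
finger_gap: 0.0075
finger_force: 23.0
time_s: 17.3
ee_pos: [0.57, 0.1301, 0.1628]
orientation: [0.036, 0.999, -0.0, -0.0]
ft_force: [-0.3, 0.3, -1.1]
finger_gap: 0.0075
finger_force: 23.0
time_s: 17.6
ee_pos: [0.5701, 0.1311, 0.1628]
orientation: [0.036, 0.999, -0.0, 0.0]
ft_force: [-0.7, 0.1, -1.4]
finger_gap: 0.0075
finger_force: 23.0
```

```bash
python3 -m pendant '[[[0,0.1,0],0],[[0,0,0],0],[[0,0,0],0]]'
python3 -m pendant '[[[0,0.05,0],0],[[0,0,0],0],[[0,0,0],0]]'
python3 -m pendant '[[[0,0.05,0],0],[[0,0,0],0],[[0,0,0],0]]'
```

```text
time_s: 17.9
ee_pos: [0.5701, 0.132, 0.1628]
orientation: [0.036, 0.999, -0.0, -0.0]
ft_force: [0.0, -1.1, -0.4]
finger_gap: 0.0075
finger_force: 23.0
time_s: 18.2
ee_pos: [0.5702, 0.1322, 0.1628]
orientation: [0.036, 0.999, -0.0, -0.0]
ft_force: [-1.3, -4.8, -0.9]
finger_gap: 0.0078
finger_force: 23.0
time_s: 18.5
ee_pos: [0.5702, 0.1323, 0.1628]
orientation: [0.037, 0.999, -0.001, -0.0]
ft_force: [-0.9, -7.2, -0.5]
finger_gap: 0.0079
finger_force: 23.1
```

Contact with the stop. I'll ease off, lower the ring onto the wire and open slowly.

```bash
python3 -m pendant '[[[0,-0.07,0],0],[[0,0,0],0],[[0,0,0.08],0],[[0,0,0],0],[[0,0,0],0]]'
python3 -m pendant '[[[0,0,0],0],[[0,0,0],0],[[0,0,0],0],[[0,0,0],0],[[0,0,0],0]]' 0.13
python3 -m pendant '[[[0,0,0],0],[[0,0,0],0],[[0,0,0],0],[[0,0,0],0],[[0,0,0],0]]' 0.35
```

```text
time_s: 19.0
ee_pos: [0.5703, 0.1321, 0.1623]
orientation: [0.036, 0.999, -0.0, 0.0]
ft_force: [-0.6, -5.0, 1.2]
finger_gap: 0.0074
finger_force: 23.2
time_s: 19.5
ee_pos: [0.5701, 0.1326, 0.162]
orientation: [0.036, 0.999, 0.0, 0.0]
ft_force: [-0.1, -0.2, -0.0]
finger_gap: 0.011
finger_force: 0.0
time_s: 20.0
ee_pos: [0.5702, 0.1324, 0.162]
orientation: [0.036, 0.999, 0.0, -0.0]
ft_force: [-0.2, -0.7, -0.4]
finger_gap: 0.03
finger_force: 0.0
```

Released. Now up and away sideways, so the cameras can see it.

```bash
python3 -m pendant '[[[0,0,-0.5],0],[[0,0,-1],0],[[0,0,-1.5],0],[[0,0,-2],0],[[0,0,-2],0],[[0,0,-2],0],[[0,0,-2],0],[[0,0,-2],0],[[0,0,0],0]]'
python3 -m pendant '[[[0,-2,0],0],[[0,-4,0],0],[[0,-4,0],0],[[0,-4,0],0],[[0,-4,0],0],[[0,-4,0],0],[[0,-4,0],0],[[0,-3,0],0],[[0,0,0],0],[[0,0,0],0]]'
python3 -c "
from h import *
a=snap('scene','s3');b=snap('top','t3')
A=cv2.resize(a['frame'][160:260,90:210],(480,400),interpolation=3)
B=cv2.resize(b['frame'][140:220,125:189],(320,400),interpolation=3)
cv2.imwrite('pics/c3.png',np.hstack([A,B])[:,:,::-1])"
```

```text
time_s: 20.9
ee_pos: [0.5708, 0.1324, 0.2955]
orientation: [0.036, 0.999, 0.0, 0.003]
ft_force: [-0.6, 0.3, -0.1]
finger_gap: 0.03
finger_force: 0.0
time_s: 21.9
ee_pos: [0.5488, -0.1569, 0.2915]
orientation: [0.037, 0.999, 0.0, -0.0]
ft_force: [0.6, -0.0, 0.3]
finger_gap: 0.0297
finger_force: 0.0
```

View pics/c3.png

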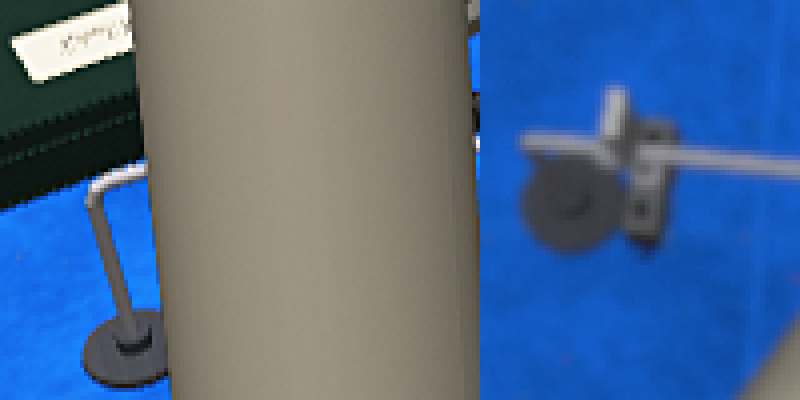

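```bash
python3 -c "
from h import *
b=load('t3');Q=lambda x,y:((x-480)/5+125-.4,y/5+140-.4)
print('tab',at_z(b,*Q(618,115),.166));print('van',at_z(b,*Q(651,185),.078));print('vanfar/near',at_z(b,*Q(658,128),.078),at_z(b,*Q(642,235),.078))
for n,p in dict(hooplow=(628,150),ringR=(640,155)).items():print(n,at_z(b,*Q(*p),.115))
b0=load('t0');P=lambda x,y:(x/4.7+125-.4,y/4.7+155-.4)
print('orig tab',at_z(b0,*P(538,277),.166))"
```

```text
tab [0.57176254 0.12913891 0.166     ]
van [0.56397413 0.12981703 0.078     ]
vanfar/near [0.59314412 0.12879541 0.078     ] [0.53860463 0.13209181 0.078     ]
hooplow [0.57043138 0.13441649 0.115     ]
ringR [0.56818824 0.12852623 0.115     ]
orig tab [ 0.46159186 -0.07302098  0.166     ]
```

```bash
python3 -m pendant '[[[2.2,-3.9,0],0],[[2.2,-3.9,0],0],[[2.2,-3.9,0],0],[[2.2,-3.9,0],0],[[2.2,-3.9,0],0],[[2.2,-3.9,0],0],[[2.2,-3.9,0],0],[[2.2,-3.9,0],0],[[0,0,0],0],[[0,0,0],0]]'
python3 -c "
from h import *
a=snap('scene','s4');b=snap('top','t4')
A=cv2.resize(a['frame'][175:255,90:180],(450,400),interpolation=3)
B=cv2.resize(b['frame'][150:200,130:174],(350,398),interpolation=3)
cv2.imwrite('pics/c4.png',np.hstack([A[:398],B])[:,:,::-1])"
```

```text
time_s: 23.0
ee_pos: [0.3511, -0.4548, 0.2918]
orientation: [0.036, 0.999, 0.0, 0.0]
ft_force: [0.2, 0.0, 1.0]
finger_gap: 0.0297
finger_force: 0.0
```

View pics/c4.png

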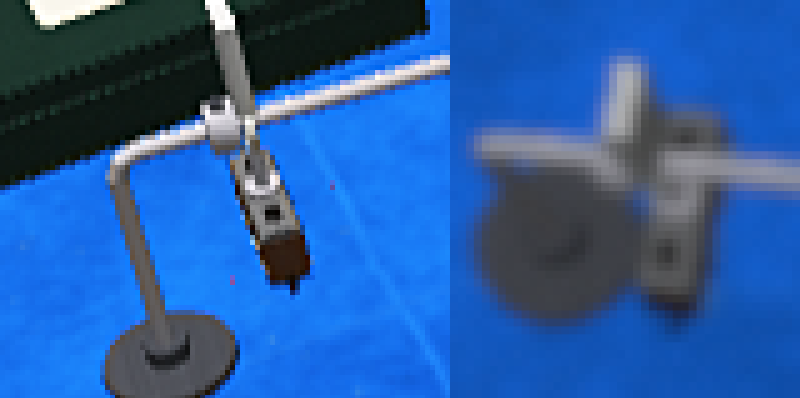

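```bash
python3 -c "
from h import *
a=load('s2');b=load('s4');K=8
up=lambda f:cv2.resize(f,None,fx=K,fy=K,interpolation=cv2.INTER_CUBIC)
for nm,(x0,x1,y0,y1,z) in dict(washer=(141,153,202,214,.08),vanend=(146,157,214,229,.06),ring=(142,148,190,202,.11),all=(143,157,196,230,.075)).items():
    T=up(a['frame'])[y0*K:y1*K,x0*K:x1*K]; S=up(b['frame'][170:250,110:180])
    r=cv2.matchTemplate(S,T,cv2.TM_CCOEFF_NORMED);_,m,_,l=cv2.minMaxLoc(r)
    d=np.array([l[0]/K+110-x0,l[1]/K+170-y0])
    p0=np.array(proj(a,[.5695,.1233,z]));J=(np.array(proj(a,[.5695+.00077,.1333,z]))-p0)/10
    print(nm,m,d,'mm along wire',d@J/(J@J),'resid',d-J*(d@J)/(J@J))
"
```

```text
washer 0.9405820369720459 [-3.75   2.125] mm along wire 8.284974106677327 resid [0.27777055 0.96195042]
vanend 0.9474483728408813 [-3.875  1.875] mm along wire 8.501606119669896 resid [0.19904719 0.6767729 ]
ring 0.9385464787483215 [-4.125  1.375] mm along wire 8.414653922120397 resid [0.05669135 0.20212333]
all 0.8781160712242126 [-3.875  1.75 ] mm along wire 8.345321589193254 resid [0.16746426 0.57724725]
```

The runner sits about 8.4 mm beyond the known gripped position (y = 0.1233), so y ≈ 0.1317. Contact was felt at about 0.132, leaving a gap under 1 mm. It hangs upright and clear of the robot, so I'm handing in.

```bash
python3 -c "
from h import *
print(manip.close_job())"
```

```text
the job is handed in; nothing more can be done
None
```

I slid the runner round both bends to the stop collar and let go; by my measurements it hangs upright with under 1 mm of gap, and I've handed the job in (no verdict was returned).

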